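# Throw the empty tin away in the counter-top pedal bin

### The arm

A 7-joint arm with a two-finger parallel gripper is mounted at the origin on the work surface. World frame = base frame: x ahead of the robot, y to its left, z up, the work surface at z = 0. Lengths are in m, angles in rad, forces in N, time in s.
With the tool pointing down it reaches from about 0.35 to 0.9 m from the base axis. Payload 19.9 kg.
Tool frame: the origin (TCP) lies between the finger pads; the fingertips stand ahead of it and the grasp point (between the pads) is the TCP (tcp_to_tips is the x of the fingertips in the tool frame, in m); x points along the fingers, z is the direction in which the jaws open and shut, and the axes are right-handed (so a half turn about x gives the same grasp; the last joint's range is limited). The gripper opens to 85 mm and grips with 20 to 120 N. Pads are 22 mm wide; open, the fingers measure 114 mm over their backs; the gripper's body (76 mm by 85 mm) begins 54 mm behind the grasp point. The pads swing forward as they close: fully open they stand 13 mm farther back than shut.
Start: joints at [-1.226, 0.417, -0.01, 1.614, 0.005, 1.111, -0.053], TCP at [0.236, 0.579, 0.25] pointing down, gripper open.
Joint ranges: [-2.81, 2.81], [-0.39, 2.02], [-1.27, 1.25], [0.06, 2.57], [-1.19, 4.33], [0.19, 2], [-2.82, 2.82]. Speed limits (rad/s): [1.89, 1.89, 2.39, 2.39, 3.01, 3.01, 3.01].

### API

Orientations are given as [roll, pitch, yaw] about the fixed x, y, z axes, in that order (R = Rz(yaw) Ry(pitch) Rx(roll)).
In Python, from plant import sense, get_image, close_job, recognise, masks_of, tcp_to_tips gives the robot as it stands. The module is installed in compiled form; this text tells all that it offers.
- The arm moves only by the tool play_rows, never from a script. Its argument "targets" is a list of rows, each an object with "translation": the shift along the tool's x, y, z in mm, a list of three; "twist": the turn about the tool's x in rad; "claw": the opening, from 0 (shut) to 1 (fully open). A call has 1 to 20 rows; each row shifts and turns the pose as measured when the row begins, along the tool's axes as they then stand; what a row does not reach is not made up. A row lasts 1/8 s, in which the tool goes at most 62.5 mm and 10.7 degrees, less where a joint would pass 70% of its speed; a pose out of reach is approached as far as the arm can. A call is refused whole if a number of a shift passes 62.5 or a number of a turn 0.188, either way. A call with a gripper value outside its range is refused whole. The fingers move at their own pace and stop on an object; "squeeze" is the grip in N (left out, the last holds). Time passes only in rows, so rows that do not move let the fingers close. It gives the time, the measured TCP pose, the force and the opening at its end, in the units of the state.
- sense(): the state, without advancing time (a new reading comes with each control period).
- get_image(name): name is "scene" or "top" or "wrist"; returns a dict with "img" (420x560x3 uint8, red, green, blue), "fx", "fy", "cx", "cy" (pixels), "dist_coeffs" ([k1, k2, p1, p2, k3] as OpenCV has them; the pictures are not rectified), "pose" (4x4, takes a point from camera to world coordinates); the wrist camera has in their place "tool_from_camera" (4x4, takes a point from camera to tool coordinates, whose origin is the TCP and whose axes are the tool frame's). Camera axes: x right, y down, z forward; pixel columns grow to the right and rows downward; lengths in m; the calibration is good to about 2 mm. A picture is of the moment at which its call begins: read the wrist's pose just before it. There is no depth.
- close_job(): hands the job in, once; it reports no verdict.
Trained networks look in the newest picture that a camera, given by its name, has taken for a name from the list of things; names that differ only in an ending like _2 or _b are one class to them, and where a whole thing is asked for, a point or a joint stands for the part that bears it (a point fixed in the world has none). Each returns a list of dicts, best first, with "conf" (0 to 1); they miss things now and then, are a little off and sometimes report something else, mostly with a low value. They report only what shows in the picture. A call takes as long as a camera call. They do not tell look-alikes from the thing itself.
- recognise(camera, name): "location" ([column, row] as shares, 0 to 1, of the picture: columns of its width, rows of its height, amid what is visible of it).
- masks_of(camera, name): "region" (420x560 bool, what is visible of it) and "location" ([column, row] as shares, 0 to 1, of the picture: columns of its width, rows of its height, amid what is visible of it).
The state is a dict: "clock": time; "q": joint angles; "dq": joint speeds; "tau": joint torques, N m; "ee_pos": TCP position; "orientation": TCP orientation; "contact_force": force on the tool from outside, world axes, zero at the start; "ft_torque": the same for the moment, N m; "grip_width": opening from 0.0 (shut) to 1.0 (fully open).
Only numpy, scipy, OpenCV 4.12 (cv2) and the standard library are available. Lean on these libraries where they do the work, as an engineer would, in place of code of your own. Each camera call takes 0.05 s, during which the arm holds its last target.

### The job

Throw the empty tin that lies on its side on the counter into the white pedal bin: first lay it across the bin's sloping ledge and let go, so that it rests against the lip of the closed lid, then press the pedal firmly but gently all the way down, without stamping on it, and keep it down until the tin has rolled in. Then ease the pedal slowly back up so that the lid comes down softly and shuts. Work the lid with the pedal only, and leave everything else on the counter where it is.

Things in the scene. Friction and masses are not known exactly. Their poses are not given: they have to be found in the camera images.
- bin: White pedal bin, 160 mm (x) by 298 mm (y from -135 to +163). Origin on the counter midway between front and rear walls, on the pedal's line; x points from pedal to rear, z up; front face at x = -80. Its top slopes 9 degrees, rising to +y (height 154 to 200 mm, 175 at y = 0). Steel lid over the mouth at y below +4, above that a grey ledge with 21 mm high cheeks 152 mm apart, open at its +y end.
- ledge (a point): Point on the ledge's sloping surface midway between the cheeks, 81 mm up the slope from the lip's face: a good place to let go of the tin, its axis along the bin's x, its centre 27 mm above. From here it rolls down (-y) against the lip and, once the lid is up, into the empty tub. Axes as bin.
- pedal_line (a point): Fixed point on the counter straight below the middle of the dark pedal pad (46 mm in x, 70 mm in y) on the bin's front. The pad's top is clamped somewhere from 50 to 73 mm above the counter, differently each time and not measured: feel for it. It swings down 28 mm to a hard stop about a y axis 130 mm behind it and 17 mm lower; spring and lid push back with 6 to 14 N. Let go, it flies up. Axes as bin.
- lid_lip (a point): Middle of the top edge of the lid's lip. The lip is a 38 mm high upturned flange along the lid's upper edge; the lid is a flat steel plate 160 by 136 mm hinged along its lower (-y) edge.
- lid (a joint): Lid angle, rad: 0 shut, 1.0 fully raised with the pedal on its stop. Driven by the pedal, 4.6 rad to 1 rad, without free play (28 mm of pad travel in all). To ease it, let the pad rise at no more than 25 mm/s.
- tin_center (a point): Centre of the empty plain-steel tin, a cylinder 54 mm in diameter and 110 mm long lying on its side on the counter, about 75 g, free to roll; its x axis runs along the cylinder's axis, y and z turn with it as it rolls. A black disc marks one end.
Mind the look-alikes: they are no part of the job. What is shaped like the part that bears tin_center but blue or yellow is not meant.

How it is judged:
On the way, in this order (a step that is already met when the one before it is completed fails the run):
1. the tin lies on the ledge, let go, resting against the lip of the shut lid (y of tin_center in the frame of bin between 0.015 and 0.045 m and z of tin_center in the frame of bin between 0.195 and 0.222 m and x of tin_center in the frame of bin between -0.06 and 0.06 m and value of joint lid below 0.04 rad and contact force between each of the arm, the fingers and tin below 0.1 N), for 0.2 s.
2. the pedal is held all the way down, the lid fully raised, and the tin has rolled into the tub (value of joint lid above 0.95 rad and z of tin_center in the frame of bin between 0 and 0.11 m and x of tin_center in the frame of bin between -0.08 and 0.08 m and y of tin_center in the frame of bin between -0.135 and 0.163 m), for 0.4 s.
At the end, for the whole second after the job is handed in: The tin lies at rest inside the bin's tub (its centre within the walls and below 110 mm above the counter), the lid is shut (within 0.03 rad) and the pedal is let go (z of tin_center in the frame of bin between 0 and 0.11 m and x of tin_center in the frame of bin between -0.08 and 0.08 m and y of tin_center in the frame of bin between -0.135 and 0.163 m and value of joint lid below 0.03 rad and linear speed of tin below 0.03 m/s); the robot touches nothing.
It fails at once if the lid, still more than 0.1 rad open, drops faster than 1.8 rad/s (the pedal was let fly back) (velocity of joint lid below -1.8 rad/s and value of joint lid above 0.1 rad).
It fails at once if the pedal is stamped on (more than 40 N) (contact force between any of the fingers, the arm and pedal above 40 N).
It fails at once if the robot touches the lid (more than 2 N) (contact force between any of the fingers, the arm and lid above 2 N).
It fails at once if another thing on the counter is pushed more than 20 mm (distance of any of jar, bowl, spatula, mug, syrup, can, ramekin from where it was at the start of the episode above 0.02 m).
It also fails if it takes over 64 s, if anything falls off the work surface, if the arm or the gripper's body presses on something with over 40 N, if the wrist force passes 120 N, or if a joint passes its speed limit or range.

## Working session

There is one attempt and no reset: what is moved stays moved. The work goes in short steps, Python scripts to look and compute and a tool call to move; the robot and the scene stay as the last step left them, time stands still between calls to the robot, and variables do not carry over. Pictures are saved under pics/ and viewed, and the job is handed in when it is done.

Besides the shell and the picture viewer there is one more tool, called after "Request:" in YAML: its name, and indented under it one key for each argument. play_rows: Moves the arm, as the interface text tells. Its arguments: {"type":"object","properties":{"targets":{"type":"array"},"squeeze":{"type":"number"}},"required":["targets"]}

```bash
mkdir -p pics; cat > h.py <<'E'
import numpy as np, cv2
from plant import *
from scipy.spatial.transform import Rotation as R
def snap(n,f):
    s=sense(); im=get_image(n); cv2.imwrite('pics/'+f,im['img'][:,:,::-1]); return s,im
def T_tool(s):
    T=np.eye(4);T[:3,:3]=R.from_euler('xyz',s['orientation']).as_matrix();T[:3,3]=s['ee_pos'];return T
def cam(im,s=None):
    K=np.array([[im['fx'],0,im['cx']],[0,im['fy'],im['cy']],[0,0,1]]);
    P=im['pose'] if 'pose' in im else T_tool(s)@np.array(im['tool_from_camera'])
    return K,np.array(im['dist_coeffs'],float),np.array(P)
def onplane(c,px,z):
    K,d,P=c; u=cv2.undistortPoints(np.array(px,float).reshape(-1,1,2),K,d).reshape(-1,2)
    r=np.c_[u,np.ones(len(u))]@P[:3,:3].T; t=(z-P[2,3])/r[:,2]; return P[:3,3]+r*t[:,None]
def proj(c,X):
    K,d,P=c; Q=np.linalg.inv(P); return cv2.projectPoints(np.array(X,float).reshape(-1,3),cv2.Rodrigues(Q[:3,:3])[0],Q[:3,3],K,d)[0].reshape(-1,2)
E
python3 - <<'E'
from h import *
s=sense();print(s, tcp_to_tips)
for n in ['scene','top','wrist']:
    s,im=snap(n,n+'0.png');c=cam(im,s);print(n,c)
    for k in ['bin','tin_center','lid','pedal_line','ledge','lid_lip']:
        try: print(n,k,[(np.round(np.array(r['location'])*[560,420],1),round(r['conf'],2)) for r in recognise(n,k)])
        except Exception as e: print(k,e)
E
```

```text
{'clock': 0.0, 'q': array([-1.2255045 ,  0.41799429, -0.01029398,  1.61417709,  0.00467223,
        1.11068706, -0.05302631]), 'dq': array([ 1.91706729e-03, -1.01960138e-04,  7.85105236e-04,  6.98786454e-05,
       -5.47814516e-04,  5.69457658e-04, -3.55957317e-05]), 'tau': array([-2.39397386e-04, -8.64454937e+01,  6.78835139e-01, -4.34900308e+01,
        1.91911391e-02,  7.56210502e-03, -9.18451576e-06]), 'ee_pos': array([0.23564623, 0.57852466, 0.24964638]), 'orientation': array([-3.08438212,  1.56955452, -1.90041627]), 'contact_force': array([0.65095597, 0.23700521, 0.29689606]), 'ft_torque': array([ 0.01122748, -0.00164791, -0.03496415]), 'grip_width': 0.9986788271804667} 0.019
scene (array([[532.68068913,   0.        , 283.1930666 ],
       [  0.        , 532.68068913, 198.13645762],
       [  0.        ,   0.        ,   1.        ]]), array([-0.06664345,  0.        ,  0.        ,  0.        ,  0.        ]), array([[ 3.32810262e-01,  7.06588840e-01, -6.24475413e-01,
         1.17531301e+00],
       [ 9.42993678e-01, -2.49023041e-01,  2.20795036e-01,
        -2.94902483e-01],
   
[... 1432 characters left out ...]
array([250.9, 152.9]), 0.77)]
wrist (array([[341.24536116,   0.        , 280.46987788],
       [  0.        , 341.24536116, 209.84513307],
       [  0.        ,   0.        ,   1.        ]]), array([0.01402291, 0.        , 0.        , 0.        , 0.        ]), array([[ 3.78288786e-01,  8.93168584e-01,  2.43202540e-01,
         1.73757361e-01],
       [ 9.25687154e-01, -3.64732258e-01, -1.00367685e-01,
         6.03397204e-01],
       [-9.41451032e-04,  2.63097437e-01, -9.64768808e-01,
         3.74521647e-01],
       [ 0.00000000e+00,  0.00000000e+00,  0.00000000e+00,
         1.00000000e+00]]))
wrist bin []
wrist tin_center []
wrist lid []
wrist pedal_line []
wrist ledge []
wrist lid_lip []
```

View pics/scene0.png

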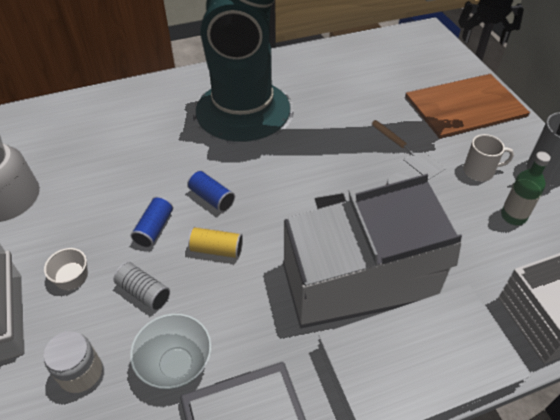

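View pics/top0.png

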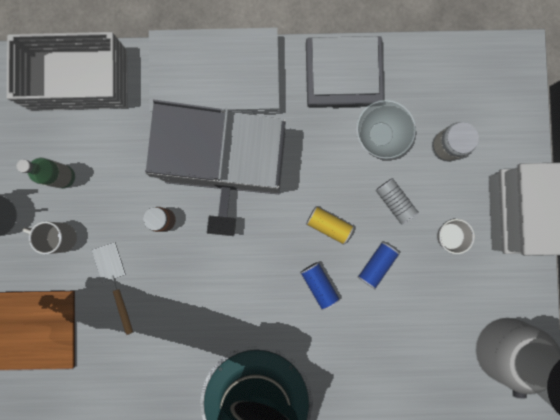

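View pics/wrist0.png

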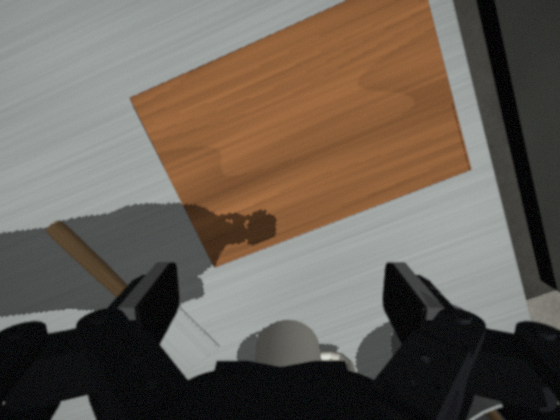

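The top view shows the bare steel tin at about (398,201), near the bowl and the ramekin. The yellow tin is at (330,225) and the blue ones at (321,285) and (380,265). The bin is at (215,145), with the pedal pad at (222,226). I'll fit the bin pose and the tin next.

```bash
python3 - <<'E'
from h import *
im=cv2.imread('pics/top0.png')
a=cv2.resize(im[90:250,130:300],None,fx=4,fy=3.75,interpolation=cv2.INTER_CUBIC)[:600,:800]
cv2.imwrite('pics/topbin.png',cv2.resize(im[90:250,130:300],(638,600),interpolation=cv2.INTER_CUBIC))
cv2.imwrite('pics/toptin.png',cv2.resize(im[150:250,350:490],(800,571),interpolation=cv2.INTER_CUBIC))
im=cv2.imread('pics/scene0.png')
cv2.imwrite('pics/scbin.png',cv2.resize(im[165:335,265:475],(741,600),interpolation=cv2.INTER_CUBIC))
# tin
s,i=snap('top','t1.png');c=cam(i)
for m in masks_of('top','tin_center'):
    r=m['region'].astype(np.uint8);cs=max(cv2.findContours(r,0,2)[0],key=cv2.contourArea)
    b=cv2.minAreaRect(cs);print(m['location'],m['conf'],b)
    p=cv2.boxPoints(b);w=onplane(c,p,0.027);print(np.round(w,3).tolist(),np.round(w.mean(0),3))
E
```

```text
[0.7091, 0.4812] 0.98 ((396.800048828125, 201.40000915527344), (43.99999237060547, 20.799997329711914), 53.13010025024414)
[[0.545, -0.321, 0.027], [0.577, -0.365, 0.027], [0.484, -0.43, 0.027], [0.452, -0.386, 0.027]] [ 0.514 -0.375  0.027]
[0.6709, 0.6252] 0.91 ((378.379638671875, 264.82928466796875), (21.914600372314453, 44.82855987548828), 34.82448959350586)
[[0.322, -0.265, 0.027], [0.415, -0.334, 0.027], [0.382, -0.38, 0.027], [0.289, -0.311, 0.027]] [ 0.352 -0.323  0.027]
[0.5679, 0.6821] 0.63 ((320.0256652832031, 285.9849548339844), (46.94266891479492, 21.597198486328125), 59.620872497558594)
[[0.34, -0.117, 0.027], [0.367, -0.166, 0.027], [0.262, -0.224, 0.027], [0.235, -0.176, 0.027]] [ 0.301 -0.171  0.027]
[0.5845, 0.5324] 0.6 ((329.73553466796875, 224.6624755859375), (44.71572494506836, 21.577112197875977), 27.47443199157715)
[[0.461, -0.136, 0.027], [0.51, -0.163, 0.027], [0.455, -0.264, 0.027], [0.406, -0.237, 0.027]] [ 0.458 -0.2    0.027]
[0.4455, 0.3538] 0.35 ((251.75405883789062, 148.0659637451172), (62.60553741455078, 73.7175521850586), 6.788974285125732)
[[0.578, 0.091, 0.027], [0.77, 0.066, 0.027], [0.746, -0.097, 0.027], [0.555, -0.07, 0.027]] [ 0.662 -0.002  0.027]
```

View pics/topbin.png

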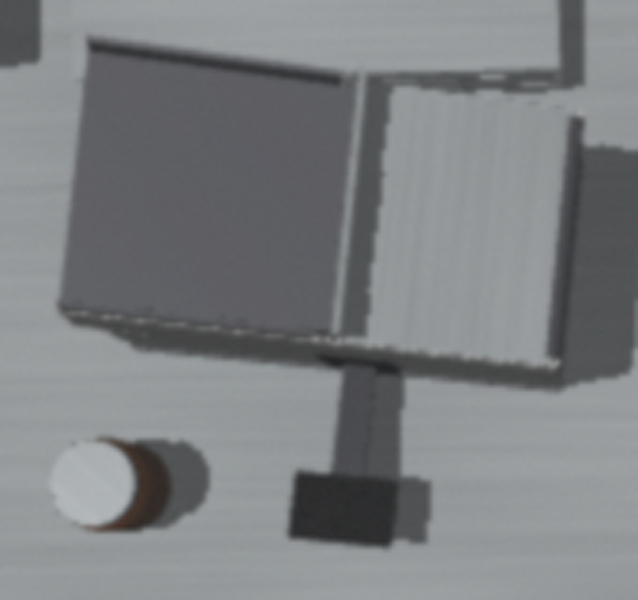

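View pics/toptin.png

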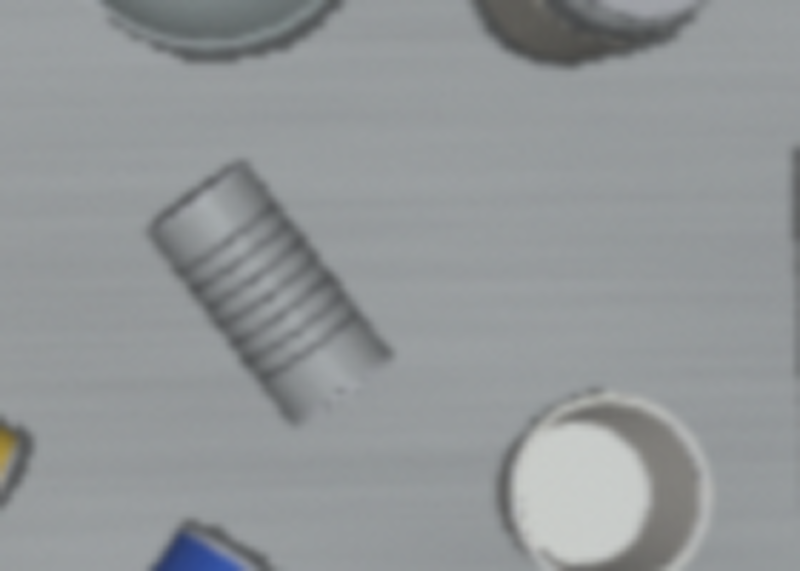

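View pics/scbin.png

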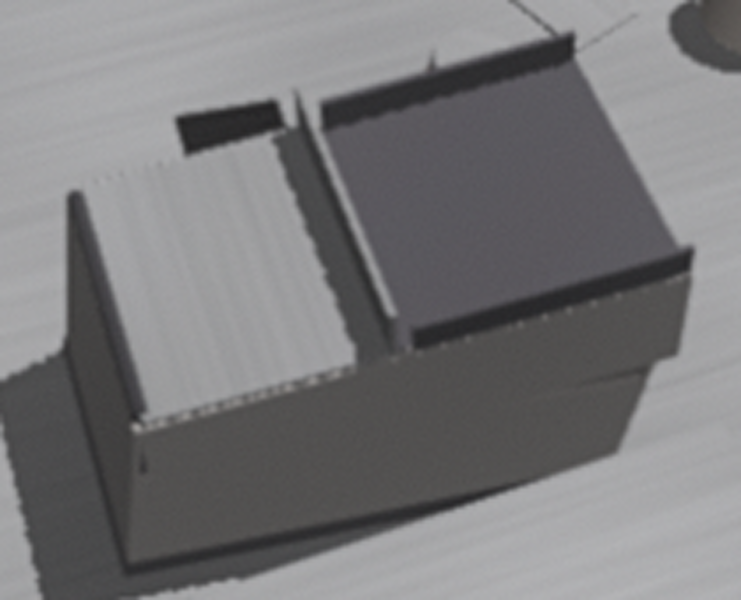

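```bash
cat > fit.py <<'E'
from h import *
from scipy.optimize import least_squares
ct=cam(get_image('top'));cs=cam(get_image('scene'))
t=lambda p:np.array(p)/3.753+[130,90]-0.4
sc=lambda p:np.array(p)/3.529+[265,165]-0.4
obs=[('t',t((88,38)),(80,160,221)),('t',t((60,305)),(-80,160,221)),('t',t((362,72)),(80,-2,213)),('t',t((338,332)),(-80,-2,213)),
('t',t((583,118)),(80,-135,156)),('t',t((556,358)),(-80,-135,156)),
('s',sc((128,566)),(80,-135,0)),('s',sc((135,428)),(80,-135,154)),('s',sc((72,192)),(-80,-135,156)),
('s',sc((298,92)),(-80,-2,213)),('s',sc((403,318)),(80,-2,213)),('s',sc((575,36)),(-80,160,221)),('s',sc((692,250)),(80,160,221))]
def X(p,q): 
    return R.from_euler('z',p[2]).apply(np.array(q)/1000)+[p[0],p[1],0]
def res(p): return np.concatenate([proj(ct if k=='t' else cs,X(p,q))[0]-o for k,o,q in obs])
r=least_squares(res,[.65,.1,0],loss='soft_l1',x_scale=[.01,.01,.01])
print(r.x, np.round(res(r.x).reshape(-1,2),1).tolist())
p=r.x
print('ledge',X(p,(0,4+81*np.cos(.157),175.6+81*np.sin(.157))))
pad=np.array([t(q) for q in [(297,470),(398,480),(392,547),(289,538)]])
for z in (.05,.06,.073):
    w=onplane(ct,pad,z); b=R.from_euler('z',-p[2]).apply(w-[p[0],p[1],0])
    print(z,np.round(b*1000).tolist(),np.round(b.mean(0)*1000,1),np.round(w.mean(0),4))
tt=np.array([(150,230),(243,160),(392,355),(297,424)])/5.714+[350,150]-.4
w=onplane(ct,tt,.027);print(np.round(w,3).tolist(),w.mean(0))
ends=(w[0]+w[1])/2-(w[2]+w[3])/2;print('axis deg',np.degrees(np.arctan2(ends[1],ends[0])),np.linalg.norm(ends))
E
python3 fit.py
```

```text
[ 0.63779117  0.05418642 -0.12198894] [[-0.4, 0.1], [-1.3, 1.0], [0.2, -0.7], [-1.1, 1.6], [0.8, -0.7], [1.1, 3.3], [-0.3, 2.6], [-0.1, 1.0], [-1.4, 0.2], [1.1, -1.4], [-1.8, 0.1], [0.7, -1.1], [2.0, 0.7]]
ledge [0.6480133  0.13756591 0.18826482]
0.05 [[-154.0, 36.0, 50.0], [-154.0, -33.0, 50.0], [-200.0, -33.0, 50.0], [-201.0, 37.0, 50.0]] [-177.3    1.7   50. ] [0.4621 0.0775 0.05  ]
0.06 [[-155.0, 35.0, 60.0], [-155.0, -33.0, 60.0], [-200.0, -34.0, 60.0], [-201.0, 35.0, 60.0]] [-177.3    0.5   60. ] [0.4618 0.0763 0.06  ]
0.073 [[-155.0, 33.0, 73.0], [-155.0, -35.0, 73.0], [-199.0, -35.0, 73.0], [-200.0, 33.0, 73.0]] [-177.5   -1.1   73. ] [0.4615 0.0747 0.073 ]
[[0.545, -0.322, 0.027], [0.576, -0.365, 0.027], [0.486, -0.43, 0.027], [0.456, -0.386, 0.027]] [ 0.51608531 -0.37583594  0.027     ]
axis deg 35.53301154747292 0.11037143994283714
```

```bash
cat > plan.py <<'E'
import sys
from h import *
def plan(goal,zdir=None):
    """goal TCP world; zdir desired world heading (deg) of tool z (mod 180). prints shift in present tool axes"""
    s=sense();T=T_tool(s);Rm=T[:3,:3]
    print('t',round(s['clock'],2),'pos',np.round(s['ee_pos'],4),'x',np.round(Rm[:,0],3),'zhead',round(np.degrees(np.arctan2(Rm[1,2],Rm[0,2])),2),'F',np.round(s['contact_force'],1),'grip',round(s['grip_width'],3))
    d=Rm.T@(np.array(goal)-s['ee_pos'])*1000
    print('shift tool mm',np.round(d,1))
    if zdir is not None:
        v=np.array([np.cos(np.radians(zdir)),np.sin(np.radians(zdir)),0]);l=Rm.T@v
        a=np.arctan2(-l[1],l[2]); a=(a+np.pi/2)%np.pi-np.pi/2   # rot about x: z->(0,-sin,cos)
        print('twist',round(a,3),'after shift in new axes', np.round(R.from_euler('x',a).as_matrix().T@d,1))
    print('q',np.round(s['q'],2))
if __name__=='__main__':
    a=list(map(float,sys.argv[1:])); plan(a[:3],a[3] if len(a)>3 else None)
E
python3 plan.py .516 -.376 .25 125.5
```

```text
t 1.25 pos [0.2357 0.5788 0.2502] x [-0. -0. -1.] zhead 67.84 F [-0.   0.3  0.3] grip 1.001
shift tool mm [ 4.000e-01 -6.197e+02 -7.786e+02]
twist -1.006 after shift in new axes [ 4.000e-01  3.263e+02 -9.401e+02]
q [-1.23  0.42 -0.01  1.61  0.    1.11 -0.05]
```

Request:
play_rows:
  targets:
    - {"translation": [0, -32, -40], "twist": 0.1, "claw": 1}
    - {"translation": [0, -36, -37], "twist": 0.1, "claw": 1}
    - {"translation": [0, -39, -33], "twist": 0.1, "claw": 1}
    - {"translation": [0, -42, -29], "twist": 0.1, "claw": 1}
    - {"translation": [0, -45, -24], "twist": 0.1, "claw": 1}
    - {"translation": [0, -47, -20], "twist": 0.1, "claw": 1}
    - {"translation": [0, -49, -15], "twist": 0.1, "claw": 1}
    - {"translation": [0, -50, -10], "twist": 0.1, "claw": 1}
    - {"translation": [0, -51, -5], "twist": 0.1, "claw": 1}
    - {"translation": [0, -51, 0], "twist": 0.1, "claw": 1}
    - {"translation": [0, -51, 5], "twist": 0.1, "claw": 1}
    - {"translation": [0, -50, 10], "twist": 0.1, "claw": 1}

```text
clock: 2.75
ee_pos: [0.402, -0.0285, 0.2503]
orientation: [1.023, 1.563, 0.973]
contact_force: [1.9, 1.0, 0.3]
grip_width: 1.002
```

```bash
python3 plan.py .516 -.376 .25 125.5
```

```text
t 2.75 pos [ 0.402  -0.0285  0.2503] x [ 0.004  0.006 -1.   ] zhead -2.87 F [1.9 1.  0.3] grip 1.002
shift tool mm [  -1.3 -341.4  131.2]
twist 0.901 after shift in new axes [  -1.3 -109.   349.1]
q [-0.6  -0.01  0.61  2.14 -0.    1.   -0.05]
```

Request:
play_rows:
  targets:
    - {"translation": [0, -38, 15], "twist": 0.1, "claw": 1}
    - {"translation": [0, -36, 19], "twist": 0.1, "claw": 1}
    - {"translation": [0, -34, 22], "twist": 0.1, "claw": 1}
    - {"translation": [0, -32, 26], "twist": 0.1, "claw": 1}
    - {"translation": [0, -29, 29], "twist": 0.1, "claw": 1}
    - {"translation": [0, -26, 31], "twist": 0.1, "claw": 1}
    - {"translation": [0, -22, 34], "twist": 0.1, "claw": 1}
    - {"translation": [0, -19, 36], "twist": 0.1, "claw": 1}
    - {"translation": [0, -16, 37], "twist": 0.1, "claw": 1}
    - {"translation": [0, 0, 0], "twist": 0, "claw": 1}

```text
clock: 4.0
ee_pos: [0.5196, -0.391, 0.2492]
orientation: [1.637, 1.561, 0.656]
contact_force: [-0.6, 0.6, -0.6]
grip_width: 1.004
```

```bash
python3 plan.py .516 -.376 .25 125.5; python3 - <<'E'
from h import *
s,im=snap('wrist','w1.png');c=cam(im,s)
for m in masks_of('wrist','tin_center'):
    r=m['region'].astype(np.uint8);cs=max(cv2.findContours(r,0,2)[0],key=cv2.contourArea)
    b=cv2.minAreaRect(cs);w=onplane(c,cv2.boxPoints(b),0.027);print(m['conf'],b,np.round(w,3).tolist(),np.round(w.mean(0),4))
print(proj(c,[[.516,-.376,.027]]))
E
```

```text
t 4.0 pos [ 0.5196 -0.391   0.2492] x [ 0.008  0.006 -1.   ] zhead -56.24 F [-0.6  0.6 -0.6] grip 1.004
shift tool mm [ -0.7   5.3 -14.5]
twist -0.03 after shift in new axes [ -0.7   5.8 -14.3]
q [ 0.03  0.6   0.85  1.57 -0.48  1.19 -0.01]
0.97 ((78.377197265625, 124.58740234375), (141.07794189453125, 63.01153564453125), 56.46952819824219) [[0.46, -0.126, 0.027], [0.516, -0.154, 0.027], [0.459, -0.265, 0.027], [0.396, -0.237, 0.027]] [ 0.4577 -0.1952  0.027 ]
0.87 ((15.5, 240.5), (113.0, 31.0), 90.0) [[0.361, -0.152, 0.027], [0.378, -0.178, 0.027], [0.259, -0.23, 0.027], [0.24, -0.201, 0.027]] [ 0.3095 -0.1903  0.027 ]
0.82 ((264.132568359375, 182.19009399414062), (116.27655792236328, 55.065025329589844), 88.2901840209961) [[0.545, -0.32, 0.027], [0.576, -0.365, 0.027], [0.478, -0.436, 0.027], [0.443, -0.387, 0.027]] [ 0.5104 -0.3771  0.027 ]
0.65 ((139.10000610351562, 278.3000183105469), (50.596439361572266, 123.32881164550781), 71.56504821777344) [[0.31, -0.256, 0.027], [0.42, -0.34, 0.027], [0.381, -0.383, 0.027], [0.265, -0.297, 0.027]] [ 0.3442 -0.319   0.027 ]
[[266.25666711 179.74174915]]
```

View pics/w1.png

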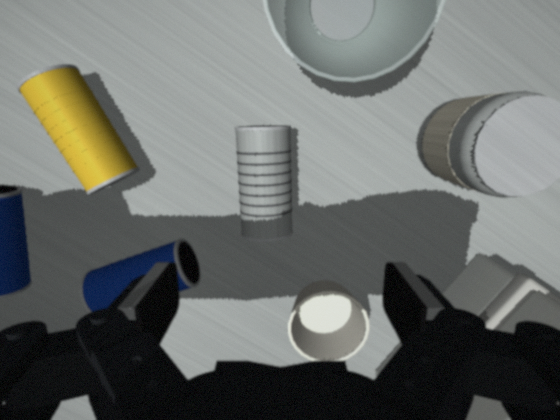

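The wrist view confirms the ribbed steel tin is alone at pixel (264,182), nearly in line with the jaws, at about (0.515,-0.376). There's free space for both fingers. I'm going down now.

Request:
play_rows:
  targets:
    - {"translation": [0, 5, -14.5], "twist": -0.03, "claw": 1}
    - {"translation": [35, 0, 0], "twist": 0, "claw": 1}
    - {"translation": [40, 0, 0], "twist": 0, "claw": 1}
    - {"translation": [40, 0, 0], "twist": 0, "claw": 1}
    - {"translation": [20, 0, 0], "twist": 0, "claw": 1}
    - {"translation": [0, 0, 0], "twist": 0, "claw": 1}

```text
clock: 4.85
ee_pos: [0.5194, -0.362, 0.1142]
orientation: [1.574, 1.553, 0.645]
contact_force: [0.9, 0.1, 0.7]
grip_width: 1.001
```

```bash
python3 plan.py .516 -.376 .03 125.5; python3 - <<'E'
from h import *
s,im=snap('wrist','w2.png');c=cam(im,s)
for m in masks_of('wrist','tin_center'):
    r=m['region'].astype(np.uint8);cs=max(cv2.findContours(r,0,2)[0],key=cv2.contourArea)
    b=cv2.minAreaRect(cs);w=onplane(c,cv2.boxPoints(b),0.027);print(m['conf'],b,np.round(w,3).tolist(),np.round(w.mean(0),4))
print(proj(c,[[.516,-.376,.027]]))
E
```

```text
t 4.85 pos [ 0.5194 -0.362   0.1142] x [ 0.014  0.011 -1.   ] zhead -53.21 F [0.9 0.1 0.7] grip 1.001
shift tool mm [ 84.  -12.6   9.2]
twist 0.022 after shift in new axes [ 84.  -12.4   9.5]
q [ 0.05  0.7   0.74  1.72 -0.59  0.95  0.1 ]
0.93 ((72.5, 407.5), (23.0, 41.0), 90.0) [[0.313, -0.306, 0.027], [0.33, -0.33, 0.027], [0.312, -0.34, 0.027], [0.294, -0.316, 0.027]] [ 0.3123 -0.3231  0.027 ]
0.91 ((5.504452228546143, 153.8412322998047), (188.15135192871094, 100.93932342529297), 60.64224624633789) [[0.454, -0.145, 0.027], [0.51, -0.174, 0.027], [0.456, -0.262, 0.027], [0.391, -0.232, 0.027]] [ 0.4528 -0.2032  0.027 ]
0.78 ((295.0, 248.0), (188.0, 90.0), 90.0) [[0.544, -0.32, 0.027], [0.578, -0.365, 0.027], [0.475, -0.448, 0.027], [0.436, -0.397, 0.027]] [ 0.5083 -0.3826  0.027 ]
[[294.11052662 240.2567751 ]]
```

View pics/w2.png

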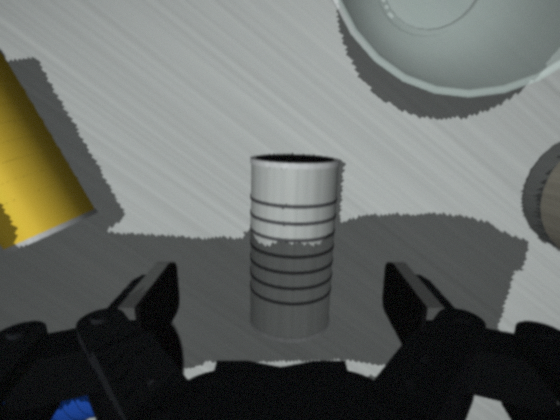

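Request:
play_rows:
  targets:
    - {"translation": [0, -12, 9], "twist": 0.022, "claw": 1}
    - {"translation": [0, 0, 0], "twist": 0, "claw": 1}

```text
clock: 5.2
ee_pos: [0.516, -0.3794, 0.118]
orientation: [1.327, 1.55, 0.374]
contact_force: [-0.3, -0.3, -0.2]
grip_width: 1.0
```

```bash
python3 plan.py .516 -.376 .03 125.5
```

```text
t 5.2 pos [ 0.516  -0.3794  0.118 ] x [ 0.019  0.007 -1.   ] zhead -54.61 F [-0.3 -0.3 -0.2] grip 1.0
shift tool mm [88.   0.2 -3.2]
twist -0.002 after shift in new axes [88.   0.2 -3.2]
q [ 0.07  0.71  0.75  1.7  -0.6   0.96  0.1 ]
```

Request:
play_rows:
  targets:
    - {"translation": [20, 0, -2], "twist": 0, "claw": 1}
    - {"translation": [22, 0, -0.5], "twist": 0, "claw": 1}
    - {"translation": [20, 0, 0], "twist": 0, "claw": 1}
    - {"translation": [12, 0, 0], "twist": 0, "claw": 1}
    - {"translation": [5, 0, 0], "twist": 0, "claw": 1}
    - {"translation": [0, 0, 0], "twist": 0, "claw": 1}

```text
clock: 5.95
ee_pos: [0.5158, -0.3766, 0.0332]
orientation: [1.376, 1.551, 0.423]
contact_force: [-0.2, 0.6, 0.3]
grip_width: 1.0
```

```bash
python3 plan.py .516 -.376 .03 125.5
```

```text
t 5.95 pos [ 0.5158 -0.3766  0.0332] x [ 0.018  0.008 -1.   ] zhead -54.63 F [-0.2  0.6  0.3] grip 1.0
shift tool mm [ 3.2  0.5 -0.3]
twist -0.002 after shift in new axes [ 3.2  0.5 -0.3]
q [ 0.12  0.82  0.66  1.73 -0.68  0.83  0.16]
```

Request:
play_rows:
  targets:
    - {"translation": [1, 0, 0], "twist": 0, "claw": 0.55}
    - {"translation": [0, 0, 0], "twist": 0, "claw": 0.4}
    - {"translation": [0, 0, 0], "twist": 0, "claw": 0.4}
    - {"translation": [0, 0, 0], "twist": 0, "claw": 0.4}
    - {"translation": [0, 0, 0], "twist": 0, "claw": 0.4}
    - {"translation": [0, 0, 0], "twist": 0, "claw": 0.4}
  squeeze: 25

```text
clock: 6.7
ee_pos: [0.5165, -0.3769, 0.0337]
orientation: [1.296, 1.549, 0.343]
contact_force: [-0.5, -0.3, -1.3]
grip_width: 0.625
```

Request:
play_rows:
  targets:
    - {"translation": [-10, 0, 0], "twist": 0, "claw": 0.4}
    - {"translation": [-20, 0, 0], "twist": 0, "claw": 0.4}
    - {"translation": [-20, 0, 0], "twist": 0, "claw": 0.4}
    - {"translation": [0, 0, 0], "twist": 0, "claw": 0.4}

```text
clock: 7.2
ee_pos: [0.5157, -0.3778, 0.0887]
orientation: [1.233, 1.548, 0.28]
contact_force: [0.5, 0.1, -0.5]
grip_width: 0.625
```

```bash
python3 plan.py .648 .1375 .33 83; python3 - <<'E'
from h import *
s,im=snap('wrist','w3.png')
E
```

```text
t 7.2 pos [ 0.5157 -0.3778  0.0887] x [ 0.022  0.006 -1.   ] zhead -54.63 F [ 0.5  0.1 -0.5] grip 0.625
shift tool mm [-235.3  411.2 -341.8]
twist 0.74 after shift in new axes [-235.3   73.4 -529.7]
q [ 0.09  0.74  0.72  1.72 -0.63  0.91  0.12]
```

View pics/w3.png

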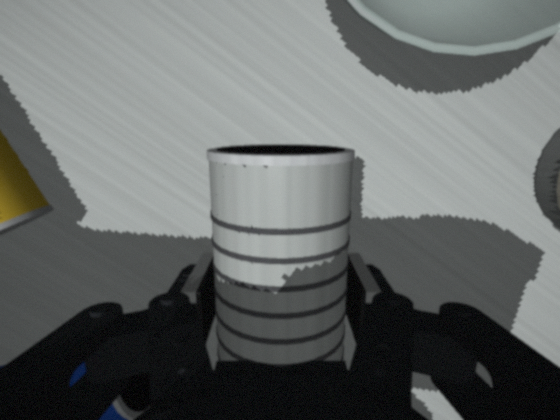

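Request:
play_rows:
  targets:
    - {"translation": [-40, 0, 0], "twist": 0, "claw": 0.4}
    - {"translation": [-45, 0, 0], "twist": 0, "claw": 0.4}
    - {"translation": [-45, 0, 0], "twist": 0.1, "claw": 0.4}
    - {"translation": [-45, 0, 0], "twist": 0.1, "claw": 0.4}
    - {"translation": [-30, 0, 0], "twist": 0.1, "claw": 0.4}
    - {"translation": [-15, 0, 0], "twist": 0.1, "claw": 0.4}
    - {"translation": [0, 0, 0], "twist": 0.1, "claw": 0.4}
    - {"translation": [0, 0, 0], "twist": 0.1, "claw": 0.4}
    - {"translation": [0, 0, 0], "twist": 0.08, "claw": 0.4}
    - {"translation": [0, 0, 0], "twist": 0, "claw": 0.4}

```text
clock: 8.5
ee_pos: [0.5102, -0.3769, 0.3111]
orientation: [2.274, 1.551, 0.62]
contact_force: [0.2, -0.5, -1.0]
grip_width: 0.622
```

```bash
python3 plan.py .6475 .1336 .30 83
```

```text
t 8.5 pos [ 0.5102 -0.3769  0.3111] x [ 0.016  0.012 -1.   ] zhead -94.74 F [ 0.2 -0.5 -1. ] grip 0.622
shift tool mm [  19.2   94.4 -519.9]
twist 0.039 after shift in new axes [  19.2   73.9 -523.2]
q [-0.11  0.58  1.06  1.55 -0.54  1.32 -0.64]
```

Request:
play_rows:
  targets:
    - {"translation": [0, 8, -25], "twist": 0.01, "claw": 0.4}
    - {"translation": [0, 8, -42], "twist": 0.01, "claw": 0.4}
    - {"translation": [0, 8, -45], "twist": 0.01, "claw": 0.4}
    - {"translation": [0, 8, -45], "twist": 0.01, "claw": 0.4}
    - {"translation": [0, 8, -45], "twist": 0, "claw": 0.4}
    - {"translation": [0, 8, -45], "twist": 0, "claw": 0.4}
    - {"translation": [0, 8, -45], "twist": 0, "claw": 0.4}
    - {"translation": [0, 8, -45], "twist": 0, "claw": 0.4}
    - {"translation": [0, 5, -45], "twist": 0, "claw": 0.4}
    - {"translation": [0, 5, -30], "twist": 0, "claw": 0.4}
    - {"translation": [0, 0, 0], "twist": 0, "claw": 0.4}

```text
clock: 9.88
ee_pos: [0.629, 0.0394, 0.3148]
orientation: [2.461, 1.553, 0.792]
contact_force: [0.3, -0.1, -1.1]
grip_width: 0.622
```

```bash
python3 plan.py .6475 .1336 .30 83
```

```text
t 9.88 pos [0.629  0.0394 0.3148] x [ 0.012  0.013 -1.   ] zhead -95.61 F [ 0.3 -0.1 -1.1] grip 0.622
shift tool mm [ 16.2   9.  -95.4]
twist 0.024 after shift in new axes [ 16.2   6.7 -95.6]
q [-0.84  0.58  1.1   1.56 -0.55  1.32 -1.34]
```

Request:
play_rows:
  targets:
    - {"translation": [0, 3, -30], "twist": 0.012, "claw": 0.4}
    - {"translation": [0, 3, -35], "twist": 0.012, "claw": 0.4}
    - {"translation": [0, 2, -20], "twist": 0, "claw": 0.4}
    - {"translation": [0, 0, -5], "twist": 0, "claw": 0.4}
    - {"translation": [0, 0, 0], "twist": 0, "claw": 0.4}

```text
clock: 10.5
ee_pos: [0.6466, 0.1254, 0.3159]
orientation: [2.461, 1.554, 0.769]
contact_force: [-1.1, -0.0, -1.6]
grip_width: 0.621
```

```bash
python3 plan.py .6475 .1336 .223 83;  python3 - <<'E'
from h import *
s,im=snap('top','t3.png');s,im=snap('scene','s3.png');s,im=snap('wrist','w4.png')
E
```

```text
t 10.5 pos [0.6466 0.1254 0.3159] x [ 0.012  0.012 -1.   ] zhead -96.95 F [-1.1 -0.  -1.6] grip 0.621
shift tool mm [93.  -1.1 -7.1]
twist 0.001 after shift in new axes [93.  -1.1 -7.1]
q [-0.92  0.64  1.08  1.48 -0.58  1.36 -1.49]
```

View pics/s3.png

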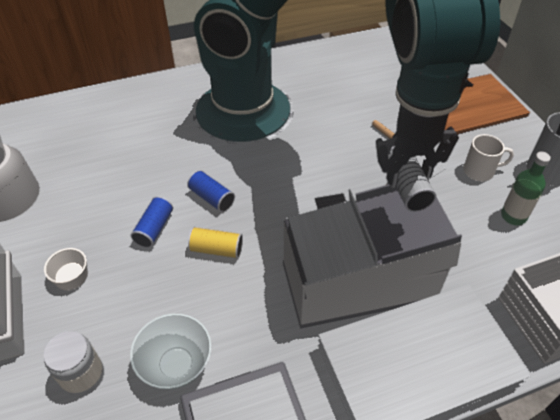

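View pics/w4.png

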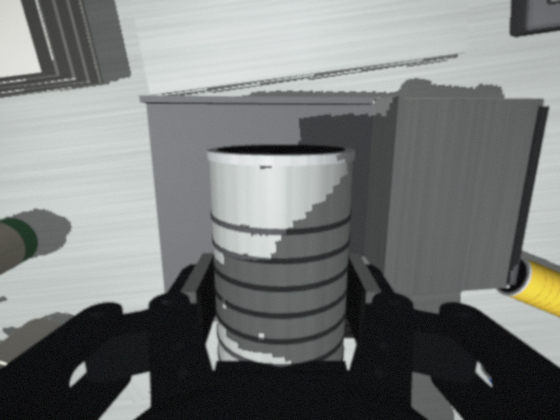

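Request:
play_rows:
  targets:
    - {"translation": [15, 0, -6], "twist": 0, "claw": 0.4}
    - {"translation": [25, 0, -1], "twist": 0, "claw": 0.4}
    - {"translation": [20, 0, 0], "twist": 0, "claw": 0.4}
    - {"translation": [12, 0, 0], "twist": 0, "claw": 0.4}
    - {"translation": [5, 0, 0], "twist": 0, "claw": 0.4}
    - {"translation": [0, 0, 0], "twist": 0, "claw": 0.4}

```text
clock: 11.4
ee_pos: [0.6482, 0.1324, 0.2344]
orientation: [2.489, 1.554, 0.794]
contact_force: [-0.4, 0.0, -1.0]
grip_width: 0.619
```

```bash
python3 plan.py .6475 .1336 .223 83
```

```text
t 11.4 pos [0.6482 0.1324 0.2344] x [ 0.012  0.012 -1.   ] zhead -97.1 F [-0.4  0.  -1. ] grip 0.619
shift tool mm [11.4 -1.  -0.9]
twist -0.002 after shift in new axes [11.4 -1.  -0.9]
q [-0.9   0.71  1.03  1.57 -0.65  1.22 -1.45]
```

Request:
play_rows:
  targets:
    - {"translation": [4, 0, -1], "twist": 0, "claw": 0.4}
    - {"translation": [3, 0, 0], "twist": 0, "claw": 0.4}
    - {"translation": [2, 0, 0], "twist": 0, "claw": 0.4}
    - {"translation": [0, 0, 0], "twist": 0, "claw": 0.4}

```text
clock: 11.9
ee_pos: [0.649, 0.1336, 0.2261]
orientation: [2.441, 1.552, 0.746]
contact_force: [0.3, 0.6, 0.3]
grip_width: 0.626
```

Request:
play_rows:
  targets:
    - {"translation": [1.5, 0, 0], "twist": 0, "claw": 0.4}
    - {"translation": [0, 0, 0], "twist": 0, "claw": 0.4}

```text
clock: 12.15
ee_pos: [0.6491, 0.1336, 0.2247]
orientation: [2.44, 1.552, 0.745]
contact_force: [-0.8, 0.1, -1.3]
grip_width: 0.62
```

```bash
python3 plan.py .6475 .1336 .223 83;  python3 - <<'E'
from h import *
s,im=snap('scene','s4.png')
i=im['img'][150:290,330:480,::-1]; cv2.imwrite('pics/s4c.png',cv2.resize(i,(640,597),interpolation=cv2.INTER_CUBIC))
E
```

```text
t 12.15 pos [0.6491 0.1336 0.2247] x [ 0.014  0.013 -1.   ] zhead -97.09 F [-0.8  0.1 -1.3] grip 0.62
shift tool mm [ 1.7 -1.6  0.3]
twist -0.002 after shift in new axes [ 1.7 -1.6  0.2]
q [-0.9   0.72  1.02  1.57 -0.66  1.21 -1.45]
```

View pics/s4c.png

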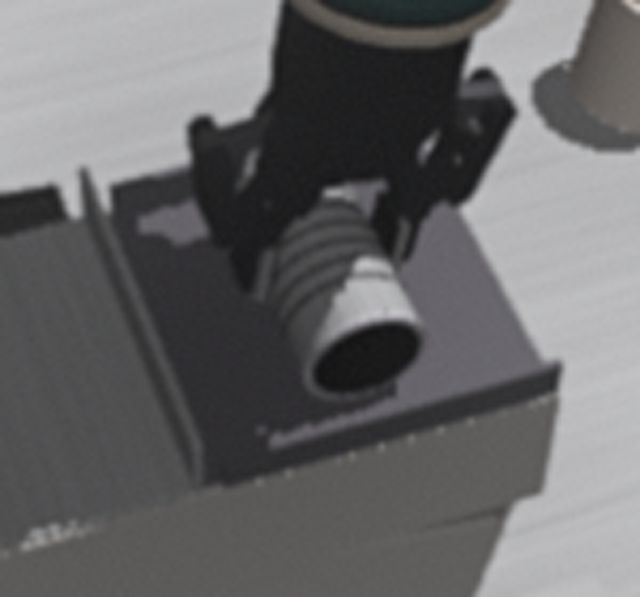

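Request:
play_rows:
  targets:
    - {"translation": [1.5, -1, 0], "twist": 0, "claw": 0.4}
    - {"translation": [0, 0, 0], "twist": 0, "claw": 0.4}

```text
clock: 12.45
ee_pos: [0.6481, 0.1338, 0.2232]
orientation: [2.433, 1.552, 0.739]
contact_force: [0.3, 1.0, -0.7]
grip_width: 0.62
```

Request:
play_rows:
  targets:
    - {"translation": [1, 0, 0], "twist": 0, "claw": 0.4}
    - {"translation": [0, 0, 0], "twist": 0, "claw": 0.4}

```text
clock: 12.7
ee_pos: [0.6481, 0.1338, 0.2221]
orientation: [2.435, 1.552, 0.741]
contact_force: [0.2, 0.1, -1.0]
grip_width: 0.621
```

Request:
play_rows:
  targets:
    - {"translation": [0, 0, 0], "twist": 0, "claw": 0.68}
    - {"translation": [0, 0, 0], "twist": 0, "claw": 0.75}
    - {"translation": [0, 0, 0], "twist": 0, "claw": 0.82}
    - {"translation": [0, 0, 0], "twist": 0, "claw": 0.9}
    - {"translation": [0, 0, 0], "twist": 0, "claw": 1}
    - {"translation": [0, 0, 0], "twist": 0, "claw": 1}

```text
clock: 13.45
ee_pos: [0.6483, 0.1337, 0.2224]
orientation: [2.418, 1.552, 0.724]
contact_force: [0.0, -0.8, 0.3]
grip_width: 0.999
```

```bash
python3 plan.py .6475 .1336 .223 83;  python3 - <<'E'
from h import *
s,im=snap('scene','s5.png')
i=im['img'][150:290,330:480,::-1]; cv2.imwrite('pics/s5c.png',cv2.resize(i,(640,597),interpolation=cv2.INTER_CUBIC))
E
```

```text
t 13.45 pos [0.6483 0.1337 0.2224] x [ 0.014  0.013 -1.   ] zhead -97.09 F [ 0.  -0.8  0.3] grip 0.999
shift tool mm [-0.6 -0.8  0.2]
twist -0.002 after shift in new axes [-0.6 -0.8  0.2]
q [-0.9   0.72  1.02  1.58 -0.66  1.2  -1.45]
```

View pics/s5c.png

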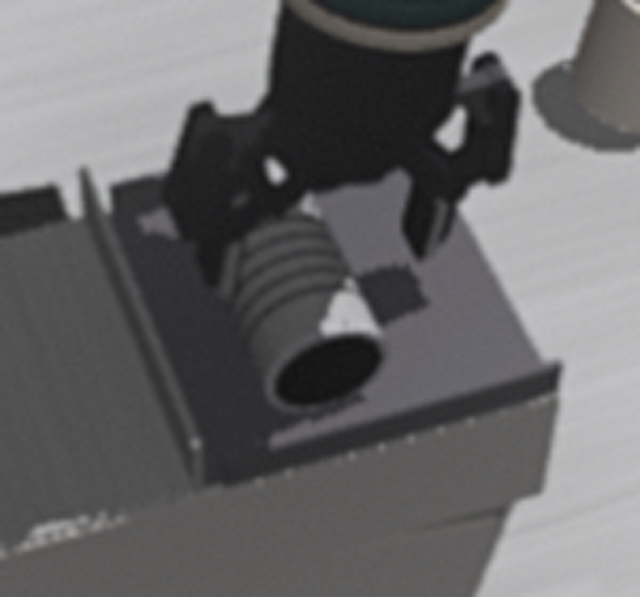

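Request:
play_rows:
  targets:
    - {"translation": [-6, 0, 0], "twist": 0, "claw": 1}
    - {"translation": [-12, 0, 0], "twist": 0, "claw": 1}
    - {"translation": [-20, 0, 0], "twist": 0, "claw": 1}
    - {"translation": [-30, 0, 0], "twist": 0, "claw": 1}
    - {"translation": [-30, 0, 0], "twist": 0, "claw": 1}
    - {"translation": [-10, 0, 0], "twist": 0, "claw": 1}
    - {"translation": [0, 0, 0], "twist": 0, "claw": 1}

```text
clock: 14.38
ee_pos: [0.6468, 0.1316, 0.3396]
orientation: [2.341, 1.549, 0.646]
contact_force: [0.3, 0.4, -0.5]
grip_width: 1.001
```

```bash
python3 plan.py .4618 .0765 .30 83;  python3 - <<'E'
from h import *
s,im=snap('scene','s6.png')
i=im['img'][150:290,330:480,::-1]; cv2.imwrite('pics/s6c.png',cv2.resize(i,(640,597),interpolation=cv2.INTER_CUBIC))
E
```

```text
t 14.38 pos [0.6468 0.1316 0.3396] x [ 0.017  0.013 -1.   ] zhead -97.13 F [ 0.3  0.4 -0.5] grip 1.001
shift tool mm [  35.7 -177.4   78.2]
twist -0.002 after shift in new axes [  35.7 -177.5   77.8]
q [-0.93  0.62  1.1   1.45 -0.57  1.39 -1.51]
```

View pics/s6c.png

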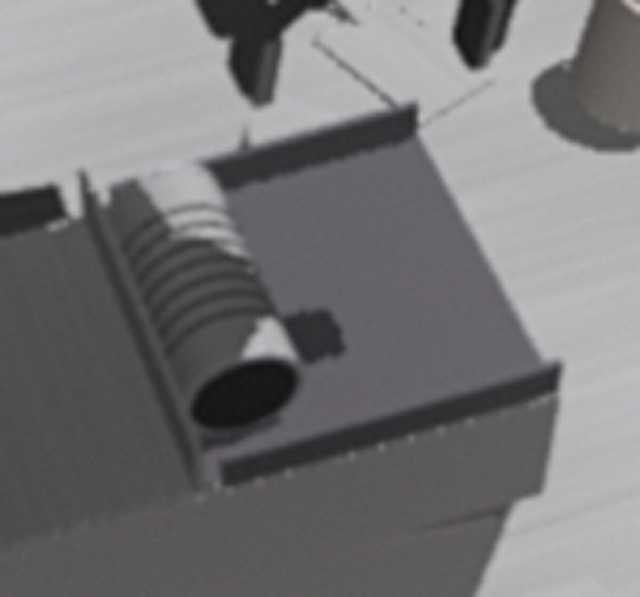

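The tin now rests against the lip of the shut lid, with the gripper clear of it. Next I close the fingers and go to the pedal.

Request:
play_rows:
  targets:
    - {"translation": [0, -25, 10], "twist": 0, "claw": 0.6}
    - {"translation": [0, -35, 16], "twist": 0, "claw": 0.3}
    - {"translation": [0, -35, 16], "twist": 0, "claw": 0}
    - {"translation": [0, -35, 16], "twist": 0, "claw": 0}
    - {"translation": [0, -25, 12], "twist": 0, "claw": 0}
    - {"translation": [0, -5, 3], "twist": 0, "claw": 0}
    - {"translation": [0, 0, 0], "twist": 0, "claw": 0}

```text
clock: 15.3
ee_pos: [0.4721, 0.0785, 0.3291]
orientation: [2.535, 1.558, 0.843]
contact_force: [0.3, 0.3, 0.5]
grip_width: -0.0
```

```bash
python3 plan.py .4615 .0757 .11 83; python3 - <<'E'
from h import *
s,im=snap('scene','s7.png');c=cam(im)
for m in masks_of('scene','tin_center')[:6]:print(np.array(m['location'])*[560,420],m['conf'])
p=[.63779,.05419,-.122]
print(proj(c,R.from_euler('z',p[2]).apply([0,.026,.2045])+[p[0],p[1],0]))
E
```

```text
t 15.3 pos [0.4721 0.0785 0.3291] x [ 0.008  0.009 -1.   ] zhead -96.94 F [0.3 0.3 0.5] grip -0.0
shift tool mm [219.  -11.8   6.3]
twist 0.001 after shift in new axes [219.  -11.8   6.3]
q [-1.33  0.14  1.23  1.9  -0.15  1.19 -1.75]
[211.12  191.604] 0.96
[214.592 240.786] 0.95
[377.608 223.104] 0.88
[152.992 223.608] 0.85
[[376.63640671 220.75148026]]
```

Request:
play_rows:
  targets:
    - {"translation": [20, -6, 3], "twist": -0.1, "claw": 0}
    - {"translation": [20, -5, 3], "twist": -0.1, "claw": 0}
    - {"translation": [0, 0, 0], "twist": 0, "claw": 0}

```text
clock: 15.78
ee_pos: [0.4632, 0.0734, 0.2879]
orientation: [1.815, 1.561, 0.326]
contact_force: [0.5, -0.6, -0.2]
grip_width: -0.003
```

```bash
python3 plan.py .4615 .0757 .11
```

```text
t 15.78 pos [0.4632 0.0734 0.2879] x [ 0.01   0.003 -1.   ] zhead -85.31 F [ 0.5 -0.6 -0.2] grip -0.003
shift tool mm [177.9  -3.3  -2. ]
q [-1.27  0.17  1.17  1.97 -0.18  1.1  -1.52]
```

Request:
play_rows:
  targets:
    - {"translation": [25, -2, -1], "twist": -0.1, "claw": 0}
    - {"translation": [35, -1, -1], "twist": -0.1, "claw": 0}
    - {"translation": [35, 0, 0], "twist": -0.1, "claw": 0}
    - {"translation": [30, 0, 0], "twist": -0.1, "claw": 0}
    - {"translation": [15, 0, 0], "twist": 0, "claw": 0}
    - {"translation": [5, 0, 0], "twist": 0, "claw": 0}
    - {"translation": [0, 0, 0], "twist": 0, "claw": 0}

```text
clock: 16.65
ee_pos: [0.4684, 0.0763, 0.1423]
orientation: [1.091, 1.556, -0.006]
contact_force: [0.6, 0.5, 0.4]
grip_width: 0.003
```

```bash
python3 plan.py .4615 .0757 .10; python3 - <<'E'
from h import *
s,im=snap('wrist','w8.png');s,im=snap('scene','s8.png')
E
```

```text
t 16.65 pos [0.4684 0.0763 0.1423] x [ 0.014 -0.    -1.   ] zhead -62.84 F [0.6 0.5 0.4] grip 0.003
shift tool mm [42.2 -7.  -2.9]
q [-0.96  0.41  0.88  2.11 -0.45  0.8  -0.9 ]
```

View pics/w8.png

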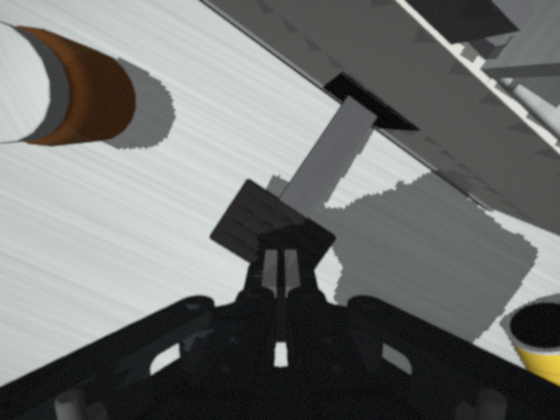

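View pics/s8.png

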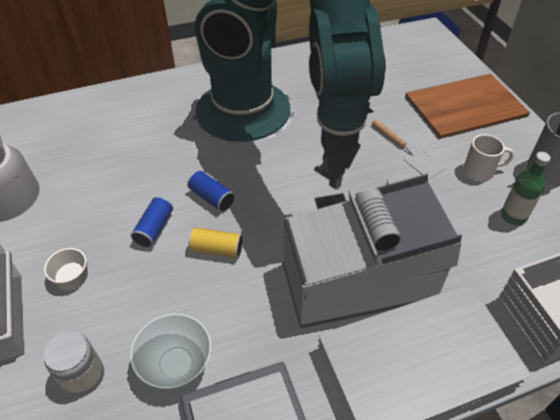

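The wrist view shows the pad centred near (275,230), right ahead of the closed fingers. The tin is still against the lip. I'll correct sideways, then feel for the pad.

Request:
play_rows:
  targets:
    - {"translation": [15, -6, -3], "twist": 0, "claw": 0}
    - {"translation": [15, -1, 0], "twist": 0, "claw": 0}
    - {"translation": [5, 0, 0], "twist": 0, "claw": 0}
    - {"translation": [0, 0, 0], "twist": 0, "claw": 0}

```text
clock: 17.25
ee_pos: [0.4609, 0.0765, 0.1056]
orientation: [1.187, 1.555, 0.091]
contact_force: [-0.2, -0.2, -0.4]
grip_width: 0.001
```

```bash
python3 plan.py .4615 .0757 .09; python3 - <<'E'
from h import *
s,im=snap('wrist','w9.png');c=cam(im,s)
print(proj(c,[[.4615,.0757,.05],[.4615,.0757,.073]]))
E
```

```text
t 17.25 pos [0.4609 0.0765 0.1056] x [ 0.016  0.001 -1.   ] zhead -62.79 F [-0.2 -0.2 -0.4] grip 0.001
shift tool mm [15.6 -0.1  0.9]
q [-0.91  0.46  0.82  2.15 -0.52  0.72 -0.84]
[[281.00084382 239.94413415]
 [281.34786411 255.56984051]]
```

View pics/w9.png

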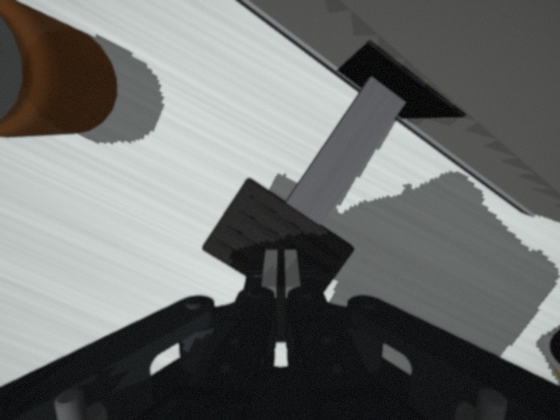

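Request:
play_rows:
  targets:
    - {"translation": [3, 0, 0], "twist": 0, "claw": 0}
    - {"translation": [3, 0, 0], "twist": 0, "claw": 0}
    - {"translation": [3, 0, 0], "twist": 0, "claw": 0}
    - {"translation": [2, 0, 0], "twist": 0, "claw": 0}
    - {"translation": [0, 0, 0], "twist": 0, "claw": 0}

```text
clock: 17.92
ee_pos: [0.4617, 0.0766, 0.0945]
orientation: [1.209, 1.554, 0.114]
contact_force: [-0.1, 0.3, -0.8]
grip_width: -0.0
```

Request:
play_rows:
  targets:
    - {"translation": [2, 0, 0], "twist": 0, "claw": 0}
    - {"translation": [2, 0, 0], "twist": 0, "claw": 0}
    - {"translation": [0, 0, 0], "twist": 0, "claw": 0}

```text
clock: 18.3
ee_pos: [0.4618, 0.0767, 0.0903]
orientation: [1.214, 1.554, 0.118]
contact_force: [-0.8, 0.4, -0.5]
grip_width: -0.0
```

Request:
play_rows:
  targets:
    - {"translation": [2, 0, 0], "twist": 0, "claw": 0}
    - {"translation": [2, 0, 0], "twist": 0, "claw": 0}
    - {"translation": [0, 0, 0], "twist": 0, "claw": 0}

```text
clock: 18.68
ee_pos: [0.4619, 0.0767, 0.0861]
orientation: [1.213, 1.554, 0.117]
contact_force: [-0.4, -0.1, -0.5]
grip_width: 0.0
```

Request:
play_rows:
  targets:
    - {"translation": [2, 0, 0], "twist": 0, "claw": 0}
    - {"translation": [2, 0, 0], "twist": 0, "claw": 0}

```text
clock: 18.92
ee_pos: [0.462, 0.0767, 0.0819]
orientation: [1.219, 1.553, 0.123]
contact_force: [-0.5, -0.6, -0.2]
grip_width: -0.002
```

Request:
play_rows:
  targets:
    - {"translation": [2, 0, 0], "twist": 0, "claw": 0}
    - {"translation": [2, 0, 0], "twist": 0, "claw": 0}

```text
clock: 19.18
ee_pos: [0.462, 0.0768, 0.0777]
orientation: [1.232, 1.554, 0.136]
contact_force: [-2.8, 0.6, 7.3]
grip_width: -0.002
```

Request:
play_rows:
  targets:
    - {"translation": [2, 0, 0], "twist": 0, "claw": 0}
    - {"translation": [2, 0, 0], "twist": 0, "claw": 0}

```text
clock: 19.42
ee_pos: [0.4615, 0.0768, 0.0735]
orientation: [1.278, 1.555, 0.183]
contact_force: [-3.2, 1.1, 6.9]
grip_width: -0.0
```

Request:
play_rows:
  targets:
    - {"translation": [2, 0, 0], "twist": 0, "claw": 0}
    - {"translation": [2, 0, 0], "twist": 0, "claw": 0}

```text
clock: 19.68
ee_pos: [0.4612, 0.0769, 0.0694]
orientation: [1.323, 1.556, 0.227]
contact_force: [-2.3, -0.4, 7.3]
grip_width: 0.002
```

Request:
play_rows:
  targets:
    - {"translation": [2, 0, 0], "twist": 0, "claw": 0}
    - {"translation": [2, 0, 0], "twist": 0, "claw": 0}
    - {"translation": [2, 0, 0], "twist": 0, "claw": 0}
    - {"translation": [2, 0, 0], "twist": 0, "claw": 0}
    - {"translation": [2, 0, 0], "twist": 0, "claw": 0}

```text
clock: 20.3
ee_pos: [0.4611, 0.0768, 0.0593]
orientation: [1.418, 1.556, 0.322]
contact_force: [-1.9, 0.8, 7.1]
grip_width: 0.0
```

Request:
play_rows:
  targets:
    - {"translation": [1, 0, 0], "twist": 0, "claw": 0}
    - {"translation": [1, 0, 0], "twist": 0, "claw": 0}

```text
clock: 20.55
ee_pos: [0.4612, 0.0768, 0.0573]
orientation: [1.441, 1.556, 0.345]
contact_force: [-1.5, -0.7, 6.5]
grip_width: 0.0
```

Request:
play_rows:
  targets:
    - {"translation": [1, 0, 0], "twist": 0, "claw": 0}
    - {"translation": [0.5, 0, 0], "twist": 0, "claw": 0}

```text
clock: 20.8
ee_pos: [0.4613, 0.0768, 0.0558]
orientation: [1.468, 1.556, 0.371]
contact_force: [-1.9, 0.7, 5.9]
grip_width: 0.001
```

Request:
play_rows:
  targets:
    - {"translation": [0.7, 0, 0], "twist": 0, "claw": 0}
    - {"translation": [0.7, 0, 0], "twist": 0, "claw": 0}

```text
clock: 21.05
ee_pos: [0.4613, 0.0768, 0.0544]
orientation: [1.492, 1.556, 0.395]
contact_force: [-2.2, -0.3, 5.9]
grip_width: -0.0
```

```bash
python3 - <<'E'
from h import *
s,im=snap('scene','s10.png')
print(s['ee_pos'],s['contact_force'])
i=im['img'][120:300,265:480,::-1]; cv2.imwrite('pics/s10c.png',cv2.resize(i,(717,600),interpolation=cv2.INTER_CUBIC))
E
```

```text
[0.46132176 0.07681151 0.05444634] [-2.21761199 -0.31228241  5.86851716]
```

View pics/s10c.png

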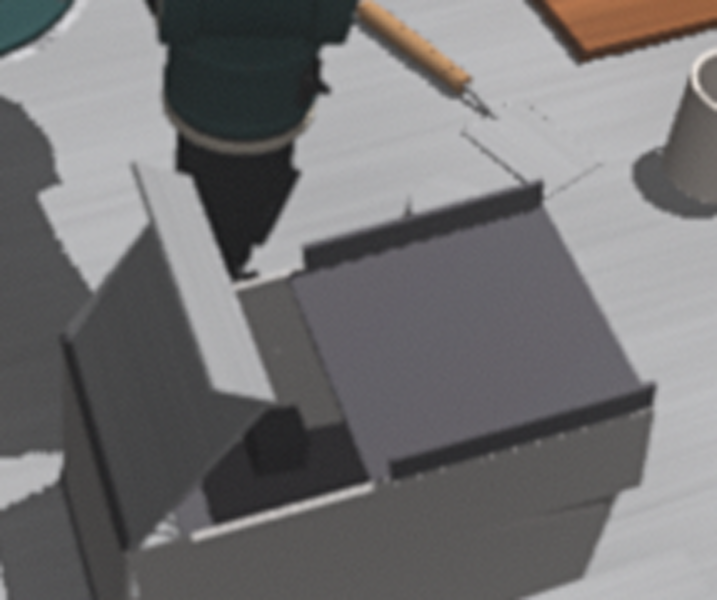

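The lid is nearly fully up and the tin is gone from the ledge, with its end showing inside the tub at about (175,525). I'll keep going to the stop in small steps.

Request:
play_rows:
  targets:
    - {"translation": [0.6, 0, 0], "twist": 0, "claw": 0}
    - {"translation": [0.6, 0, 0], "twist": 0, "claw": 0}

```text
clock: 21.35
ee_pos: [0.4614, 0.0768, 0.0532]
orientation: [1.509, 1.556, 0.412]
contact_force: [-1.6, 0.0, 6.0]
grip_width: -0.001
```

Request:
play_rows:
  targets:
    - {"translation": [0.5, 0, 0], "twist": 0, "claw": 0}
    - {"translation": [0.5, 0, 0], "twist": 0, "claw": 0}

```text
clock: 21.6
ee_pos: [0.4615, 0.0768, 0.0523]
orientation: [1.525, 1.556, 0.429]
contact_force: [-1.5, 0.3, 5.1]
grip_width: -0.002
```

Request:
play_rows:
  targets:
    - {"translation": [0.5, 0, 0], "twist": 0, "claw": 0}

```text
clock: 21.72
ee_pos: [0.4615, 0.0768, 0.0518]
orientation: [1.534, 1.556, 0.437]
contact_force: [-2.4, -0.1, 5.6]
grip_width: 0.002
```

Request:
play_rows:
  targets:
    - {"translation": [0.4, 0, 0], "twist": 0, "claw": 0}

```text
clock: 21.85
ee_pos: [0.4616, 0.0768, 0.0514]
orientation: [1.544, 1.556, 0.447]
contact_force: [-0.8, 0.0, 5.7]
grip_width: -0.002
```

Request:
play_rows:
  targets:
    - {"translation": [0.4, 0, 0], "twist": 0, "claw": 0}

```text
clock: 21.98
ee_pos: [0.4616, 0.0767, 0.0511]
orientation: [1.552, 1.555, 0.455]
contact_force: [-2.2, 0.8, 8.7]
grip_width: -0.0
```

Request:
play_rows:
  targets:
    - {"translation": [0.4, 0, 0], "twist": 0, "claw": 0}

```text
clock: 22.1
ee_pos: [0.4616, 0.0767, 0.0509]
orientation: [1.571, 1.555, 0.474]
contact_force: [-3.8, -0.4, 12.4]
grip_width: 0.001
```

Request:
play_rows:
  targets:
    - {"translation": [0.4, 0, 0], "twist": 0, "claw": 0}

```text
clock: 22.22
ee_pos: [0.4617, 0.0767, 0.0506]
orientation: [1.601, 1.555, 0.503]
contact_force: [-5.0, -0.5, 13.9]
grip_width: -0.003
```

Force is rising with no more travel, so the pedal is on its stop. I'll hold it there.

Request:
play_rows:
  targets:
    - {"translation": [0.2, 0, 0], "twist": 0, "claw": 0}
    - {"translation": [0.2, 0, 0], "twist": 0, "claw": 0}
    - {"translation": [0.1, 0, 0], "twist": 0, "claw": 0}

```text
clock: 22.6
ee_pos: [0.4617, 0.0767, 0.0509]
orientation: [1.689, 1.555, 0.592]
contact_force: [-3.9, -1.4, 11.8]
grip_width: 0.001
```

```bash
python3 - <<'E'
from h import *
s,im=snap('scene','s11.png')
i=im['img'][120:300,265:480,::-1]; cv2.imwrite('pics/s11c.png',cv2.resize(i,(717,600),interpolation=cv2.INTER_CUBIC))
s,im=snap('top','t11.png');i=im['img'][90:250,130:300,::-1]; cv2.imwrite('pics/t11c.png',cv2.resize(i,(638,600),interpolation=cv2.INTER_CUBIC))
s=sense();print(s['ee_pos'],s['contact_force'])
E
```

```text
[0.46167005 0.07667358 0.05085346] [-4.39422596 -0.22451802 12.52973418]
```

View pics/s11c.png

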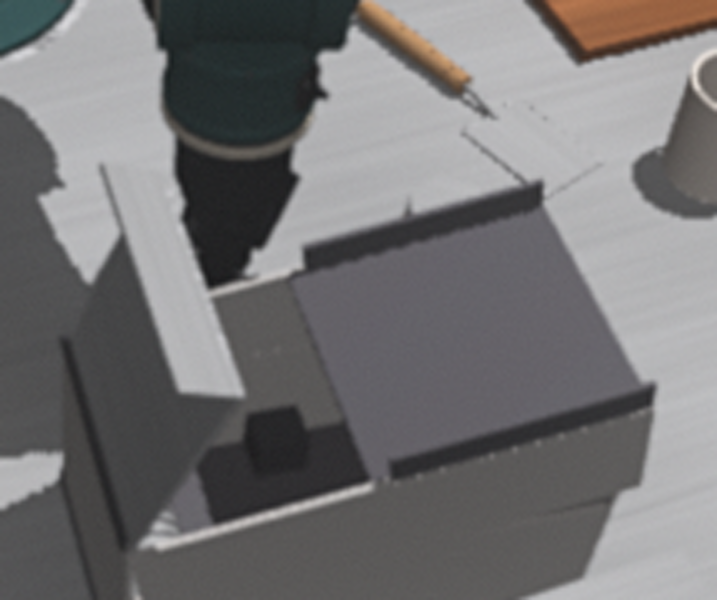

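View pics/t11c.png

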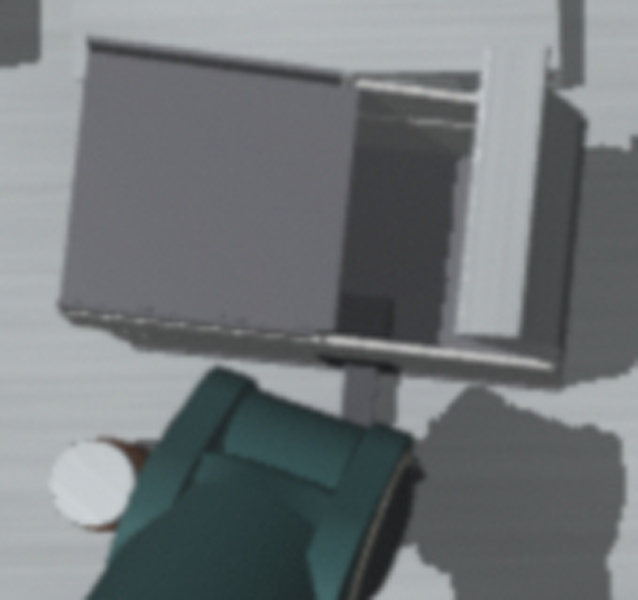

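Request:
play_rows:
  targets:
    - {"translation": [0.3, 0, 0], "twist": 0, "claw": 0}
    - {"translation": [0.3, 0, 0], "twist": 0, "claw": 0}
    - {"translation": [0.3, 0, 0], "twist": 0, "claw": 0}
    - {"translation": [0.3, 0, 0], "twist": 0, "claw": 0}
    - {"translation": [0.3, 0, 0], "twist": 0, "claw": 0}
    - {"translation": [0.3, 0, 0], "twist": 0, "claw": 0}

```text
clock: 23.45
ee_pos: [0.4617, 0.0766, 0.0506]
orientation: [1.847, 1.553, 0.748]
contact_force: [-5.4, 0.1, 15.7]
grip_width: 0.002
```

Request:
play_rows:
  targets:
    - {"translation": [-0.2, 0, 0], "twist": 0, "claw": 0}
    - {"translation": [-0.5, 0, 0], "twist": 0, "claw": 0}
    - {"translation": [-1, 0, 0], "twist": 0, "claw": 0}
    - {"translation": [-1, 0, 0], "twist": 0, "claw": 0}
    - {"translation": [-1, 0, 0], "twist": 0, "claw": 0}
    - {"translation": [-1, 0, 0], "twist": 0, "claw": 0}
    - {"translation": [-1, 0, 0], "twist": 0, "claw": 0}
    - {"translation": [-1, 0, 0], "twist": 0, "claw": 0}

```text
clock: 24.45
ee_pos: [0.4612, 0.0766, 0.0579]
orientation: [1.934, 1.553, 0.835]
contact_force: [-2.0, 0.1, 5.7]
grip_width: 0.004
```

Request:
play_rows:
  targets:
    - {"translation": [-1, 0, 0], "twist": 0, "claw": 0}
    - {"translation": [-1, 0, 0], "twist": 0, "claw": 0}
    - {"translation": [-1, 0, 0], "twist": 0, "claw": 0}
    - {"translation": [-1, 0, 0], "twist": 0, "claw": 0}
    - {"translation": [-1, 0, 0], "twist": 0, "claw": 0}
    - {"translation": [-1, 0, 0], "twist": 0, "claw": 0}
    - {"translation": [-1, 0, 0], "twist": 0, "claw": 0}
    - {"translation": [-1, 0, 0], "twist": 0, "claw": 0}
    - {"translation": [-1, 0, 0], "twist": 0, "claw": 0}
    - {"translation": [-1, 0, 0], "twist": 0, "claw": 0}
    - {"translation": [-1, 0, 0], "twist": 0, "claw": 0}
    - {"translation": [-1, 0, 0], "twist": 0, "claw": 0}

```text
clock: 25.95
ee_pos: [0.4615, 0.0766, 0.0712]
orientation: [1.919, 1.552, 0.821]
contact_force: [-1.4, 0.2, 7.2]
grip_width: 0.003
```

Request:
play_rows:
  targets:
    - {"translation": [-1, 0, 0], "twist": 0, "claw": 0}
    - {"translation": [-1, 0, 0], "twist": 0, "claw": 0}
    - {"translation": [-1, 0, 0], "twist": 0, "claw": 0}
    - {"translation": [-1, 0, 0], "twist": 0, "claw": 0}
    - {"translation": [-1, 0, 0], "twist": 0, "claw": 0}
    - {"translation": [-1, 0, 0], "twist": 0, "claw": 0}
    - {"translation": [-1, 0, 0], "twist": 0, "claw": 0}
    - {"translation": [-1, 0, 0], "twist": 0, "claw": 0}
    - {"translation": [-1, 0, 0], "twist": 0, "claw": 0}
    - {"translation": [-1, 0, 0], "twist": 0, "claw": 0}
    - {"translation": [-1, 0, 0], "twist": 0, "claw": 0}
    - {"translation": [-1, 0, 0], "twist": 0, "claw": 0}

```text
clock: 27.45
ee_pos: [0.4624, 0.0763, 0.0843]
orientation: [1.828, 1.551, 0.729]
contact_force: [-0.2, -0.8, -0.2]
grip_width: -0.002
```

Force is back to zero, so the pedal is released. I'll back away and check.

Request:
play_rows:
  targets:
    - {"translation": [-10, 0, 0], "twist": 0, "claw": 0}
    - {"translation": [-25, 0, 0], "twist": 0, "claw": 0}
    - {"translation": [-30, 0, 0], "twist": 0, "claw": 0}
    - {"translation": [-15, 0, 0], "twist": 0, "claw": 0}
    - {"translation": [0, 0, 0], "twist": 0, "claw": 0}
    - {"translation": [0, 0, 0], "twist": 0, "claw": 0}

```text
clock: 28.2
ee_pos: [0.4607, 0.0751, 0.1675]
orientation: [1.862, 1.551, 0.763]
contact_force: [-0.7, 0.1, -0.5]
grip_width: -0.003
```

```bash
python3 - <<'E'
from h import *
s,im=snap('scene','s12.png');s,im=snap('top','t12.png')
a=cv2.imread('pics/top0.png');b=cv2.imread('pics/t12.png');cv2.imwrite('pics/cmp.png',np.vstack([a,b])[:, :] if 0 else cv2.resize(np.hstack([cv2.imread('pics/s12.png'),b]),(800,300)))
s=sense();print(s['ee_pos'],s['contact_force'],s['q'],s['dq'],s['clock'])
E
```

```text
[0.46067473 0.07491159 0.16736871] [0.54854951 0.47025685 0.13991764] [-1.00416505  0.34991902  0.92692944  2.1073263  -0.39230329  0.8421023
 -0.94270653] [ 0.00351214  0.00141825  0.00116378 -0.00018172  0.00324546  0.00312828
 -0.00107337] 28.3
```

View pics/s12.png

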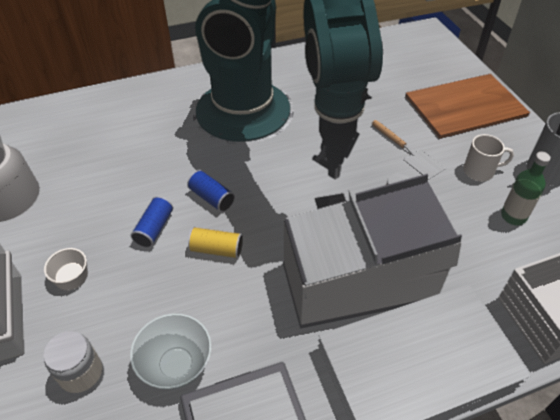

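View pics/t12.png

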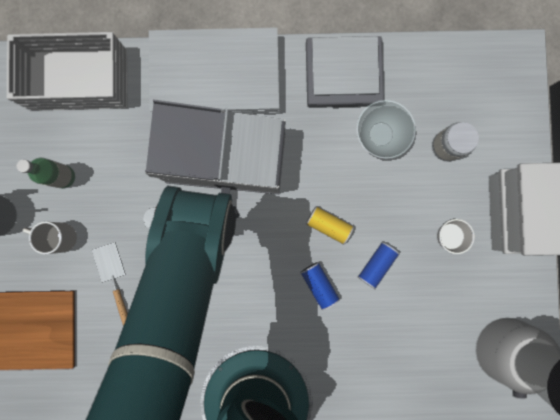

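The lid is shut at about (325,243) in the scene view, the ledge is empty, and everything else is where it started. The can is partly hidden under the arm in the top view, but I never went near it. I'm handing in.

```bash
python3 -c "
from plant import *
print(close_job())"
```

```text
the job is handed in; nothing more can be done
None
```

The tin is in the bin, the lid is shut and the job is handed in, at about 28 s of the 64 s allowed. No verdict was reported.

- **Tin:** I gripped the bare steel tin and let it go on the ledge. It rolled down and rested against the lip of the shut lid.
- **Pedal down:** The pad was about 60 mm above the counter. I pressed it about 28 mm to the stop; the highest upward force I read was about 16 N. I held it there for over a second, and the pictures showed the lid fully up and the tin in the tub.
- **Pedal up:** I let it rise at about 9 mm/s until the force was back to zero, then backed the gripper about 80 mm clear.

**Last checks:** The final pictures show the lid shut, the ledge empty and the other objects in their places. The measured contact force was about 0.

**Not seen directly:**
- The brown object beside the pedal (probably the can) was hidden by the arm in the last pictures. It stood in its place in the top view with the pedal down.
- The tin cannot be seen through the shut lid. I last saw it lying at the low end of the tub.

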